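# Run in a cam box by its flywheel and stop it on the index

### The arm

A 6-joint arm with a two-finger parallel gripper is mounted at the origin on the work surface. World frame = base frame: x ahead of the robot, y to its left, z up, the work surface at z = 0. Lengths are in m, angles in rad, forces in N, time in s.
With the tool pointing down it reaches from about 0.25 to 0.775 m from the base axis. Payload 4 kg.
Tool frame: the origin (TCP) lies at the very end of the fingers, on their centre line; the grasp point (between the pads) lies 19 mm behind it; z points along the fingers, y is the line along which they close (so a half turn about z gives the same grasp; the last joint's range is limited). The gripper opens to 94 mm and grips with 3 to 60 N. Pads are 16 mm wide; open, the fingers measure 119 mm over their backs; the gripper's body (75 mm by 177 mm) begins 78 mm behind the grasp point.
Start: joints at [-1.436, 0.087, 1.371, -0, 1.684, -0.103], TCP at [0.13, -0.535, 0.206] pointing down, gripper open.
Joint ranges: [-3.1, 3.1], [-0.76, 2.03], [0.27, 2.55], [-1.08, 4.22], [0.17, 2.65], [-2.57, 2.57]. Speed limits (rad/s): [2.79, 2.79, 3.14, 3.14, 3.14, 3.14].

### API

Orientations are given as a unit quaternion [w, x, y, z].
In Python, from station import arm gives the robot as it stands.
- The arm moves only by the shell command python3 -m jog 'ROWS' [OPENING] [FORCE]. ROWS is JSON, a list of rows, each an object with "offset": the shift along the world's x, y, z in mm, a list of three; "rotation": the turn, a rotation vector about the world's x, y, z in degrees, a list of three. A call has 1 to 20 rows; each row is the pose to reach, as a shift and turn from the pose commanded when the call began; what a row does not reach only later rows make up. A row lasts 1/10 s, in which the tool goes at most 50 mm and 8.59 degrees, less where a joint would pass 70% of its speed; a pose out of reach is approached as far as the arm can. A call with a gripper value outside its range is refused whole. OPENING is the opening, from 0 (shut) to 1 (fully open), set as the call begins (- or left out, the last holds). The fingers move at their own pace and stop on an object; FORCE is the grip in N (left out, the last holds). Time passes only in rows, so rows that repeat a pose let the fingers close. It gives the time, the measured TCP pose, the force, the opening and the grip force at its end, in the units of the state.
- arm.observe(): the state, without advancing time (a new reading comes with each control period).
- arm.get_image(name): name is "scene" or "top" or "wrist"; returns the picture (400x640x3 uint8, red, green, blue); there is no depth.
- arm.camera_params(name): a dict with "fx", "fy", "cx", "cy" (pixels), "rvec" (rotation vector, rad) and "tvec" (3), from world to camera coordinates, as OpenCV has them. Camera axes: x right, y down, z forward; pixel columns grow to the right and rows downward; lengths in m; the calibration is good to about 2 mm. A picture is of the moment at which its call begins: read the wrist's pose just before it. camera_params takes no time and is no camera call; for the wrist camera it gives the pose at the moment of the call.
- arm.finish_job(): hands the job in; it is judged then, once.
The state is a dict: "time": time; "q": joint angles; "dq": joint speeds; "tau": joint torques, N m; "ee_pos": TCP position; "orientation": TCP orientation; "wrist_force": force on the tool from outside, world axes, zero at the start; "wrist_torque": the same for the moment, N m; "gripper_width": finger opening in m; "gripper_force": force on a finger pad.
Only numpy, scipy, OpenCV 4.12 (cv2) and the standard library are available. Lean on these libraries where they do the work, as an engineer would, in place of code of your own. Each camera call takes 0.05 s, during which the arm holds its last target. There are 200 camera calls.

### The job

Work the fresh grease into the rebuilt cam box: set its flywheel turning the way of its arrows (counter-clockwise from above) by its upright pegs, which can be reached only in the open front half, and keep it running without a break at 10 to 15 turns a minute for at least 10 seconds, topping up the speed as it flags. Then bring it to a standstill with its index tab at the fixed pointer and take the hand away. Never let it race (20 turns a minute is too fast), do not slam into or lean hard on the pegs, stand or guard, and leave the other things on the bench where they are.

Things in the scene. Friction and masses are not known exactly. Their poses are not given: they have to be found in the camera images.
- cambox: Fixed black cam box, shaft upright, bolted to a steel plate on the bench; place and yaw differ from start to start. Origin: on the shaft axis at bench height. Its x axis (yaw) points from the open front, where the pointer stands (local -x), to the guarded rear. The pegs are reached from above in the open front, local x below 15 mm.
- wheel_axis (a point): Centre of the flywheel's upper face, 135 mm above the bench. Dark disc 240 mm across, 26 mm thick; hub dome 94 mm across, 9 mm high. Nominal: 9.2 kg, inertia 0.066 kg m2 (25 percent less to 30 more), viscous drag 0.005 N m s/rad, dry friction 0.0035 N m: left alone it loses some 0.15 rad/s each second at 1.3 rad/s, 0.05 when nearly stopped; at rest it stays put.
- flywheel (a joint): Turning angle of the flywheel in rad, endless (not wrapped; starts anywhere from -3 to 3), growing counter-clockwise seen from above, the way it must turn. At 0 and whole multiples of 2 pi the index tab is at the pointer. 10 turns a minute = 1.05 rad/s, 15 = 1.57 rad/s, 20 = 2.09 rad/s. The pegs lie 0, 120 and 240 degrees counter-clockwise from the index.
- index (a point): Tip of the brass index tab bolted on the flywheel's face, 135 mm from the axis (15 mm beyond the rim), on the same radius as peg a. The tab is 6 mm high on the face and 6 to 20 mm wide.
- pointer (a point): Tip of the fixed steel pointer at the front of the stand, 138 mm from the axis on local -x, 130 mm above the bench. Its upright (14 x 30 mm) stands 161 to 175 mm from the axis; no part of it is higher than 130 mm, that is 5 mm below the flywheel's face.
- guard_edge (a point): Middle of the top front edge of the clear box guard over the rear of the flywheel, on local x = 15 mm, 198 mm above the bench. The guard spans local x 15 to 165 mm and local y -150 to 150 mm; 6 mm sheet, underside 192 mm, edge bars up to 201 mm, side and rear walls down to 112 mm; open at the front. The pegs pass under it; a hand cannot follow them there.
- peg_a (a point): Top centre of peg a, the one on the radius of the index tab: bright metal, 20 mm in diameter (28 mm collar at the foot, 6 mm high), 45 mm tall above the flywheel's face (top 180 mm above the bench), 95 mm from the axis. Fixed to the flywheel.
- peg_b (a point): Top centre of the same kind of peg, 120 degrees counter-clockwise (seen from above) from peg a.
- peg_c (a point): Top centre of the same kind of peg, 240 degrees counter-clockwise from peg a.
- injector0: Bystander: loose steel injector lying on the bench, 160 mm long, 32 mm high, origin under its middle, x axis along it to the nozzle.
- injector1: Bystander: another such injector.
- injector2: Bystander: another such injector.
- spanner: Bystander: spanner 190 mm long lying on the bench beside the stand, origin under its middle.
- cap_cup: Bystander: orange cup for sealing caps, 68 mm across, 50 mm high, on the bench beside the stand, origin under its centre.
- coupling: Bystander: loose steel shaft coupling, 68 mm across its flange, 45 mm high, origin under its centre.
- feeler_case: Bystander: grey case 100 x 35 x 18 mm, origin under its centre.

How it is judged:
By the outcome, as a careful person would: the job done as asked, in the order asked, and still so for the second after the job is handed in, with the robot touching nothing.
It also fails if it takes over 72 s, if anything falls off the work surface, if the arm or the gripper's body presses on something with over 40 N, if the wrist force passes 120 N, or if a joint passes its speed limit or range.

## Working session

There is one attempt and no reset: what is moved stays moved. The work goes in short steps, Python scripts to look and compute and a shell command to move; the robot and the scene stay as the last step left them, time stands still between calls to the robot, and variables do not carry over. Pictures are saved under pics/ and viewed, at most 10 in all, crops included, and the job is handed in when it is done.

```bash
ls; mkdir -p pics
python3 - <<'E'
from station import arm
import cv2
s=arm.observe();print(s['time'],s['ee_pos'],s['orientation'],s['wrist_force'])
for n in("top","scene"):
    cv2.imwrite(f"pics/{n}0.png",arm.get_image(n)[:,:,::-1]); print(n,arm.camera_params(n))
E
```

```text
pics
0.0 [ 0.12947326 -0.53398784  0.20432424] [-1.08593138e-03  9.92939674e-01  1.18615447e-01 -2.48122642e-05] [-0.18401329 -0.18585587  0.28619735]
top {'fx': 501.3509966513796, 'fy': 501.3509966513796, 'cx': 330.25842501627466, 'cy': 200.5779469061486, 'rvec': array([ 2.17355964, -2.14608097,  0.12487616]), 'tvec': array([-0.01517798,  0.5068687 ,  1.60922686])}
scene {'fx': 419.6340413005521, 'fy': 419.6340413005521, 'cx': 327.09230288547684, 'cy': 204.186124376955, 'rvec': array([ 2.32613927,  1.23111135, -0.34999224]), 'tvec': array([-0.26905929, -0.2790022 ,  1.63270772])}
```

View pics/top0.png

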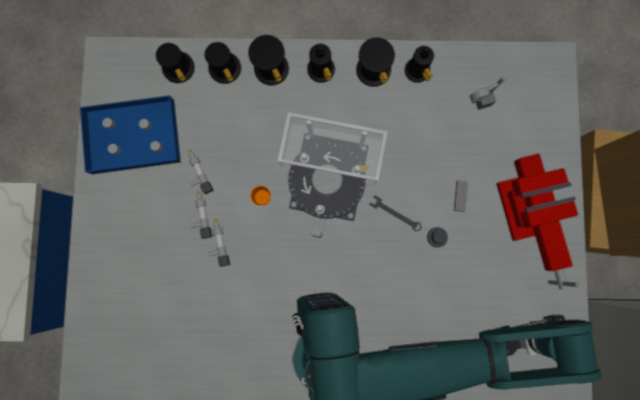

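View pics/scene0.png

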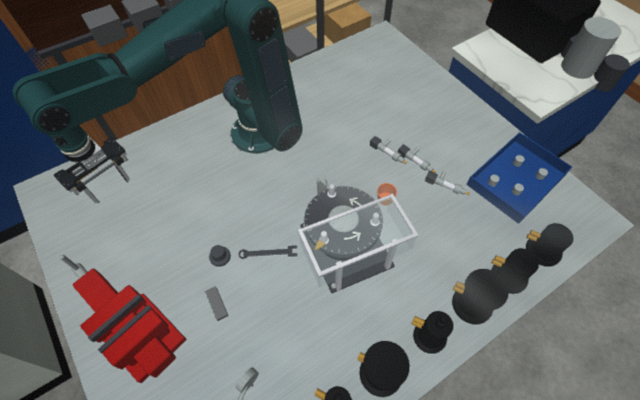

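Top view: wheel hub near (327,180), pointer near (318,230), pegs near (304,157), (320,209) and (363,168, under the guard, with the brass tab). I'll enlarge that region.

```bash
cat > h.py <<'E'
import numpy as np, cv2
from station import arm
def ray(n,u,v,z,p=None):
    p=p or arm.camera_params(n)
    R=cv2.Rodrigues(np.array(p['rvec']))[0];C=-R.T@p['tvec']
    d=R.T@np.array([(u-p['cx'])/p['fx'],(v-p['cy'])/p['fy'],1])
    return C+d*(z-C[2])/d[2]
def proj(n,X):
    p=arm.camera_params(n);K=np.array([[p['fx'],0,p['cx']],[0,p['fy'],p['cy']],[0,0,1]])
    return cv2.projectPoints(np.array(X,float).reshape(-1,1,3),p['rvec'],p['tvec'],K,None)[0].reshape(-1,2)
E
python3 - <<'E'
import cv2,numpy as np
from h import *
im=cv2.imread('pics/top0.png')
c=cv2.resize(im[105:245,265:400],None,fx=5,fy=4.2857*5/4.2857,interpolation=cv2.INTER_CUBIC)
c=cv2.resize(im[120:240,270:395],None,fx=5,fy=5,interpolation=cv2.INTER_CUBIC)
cv2.imwrite('pics/crop0.png',c)
for (u,v,z) in [(327,180,.144),(318,230,.13),(304,157,.18),(320,209,.18),(363,168,.141)]:
    print(u,v,ray('top',u,v,z).round(4))
E
```

```text
327 180 [0.5567 0.0017 0.144 ]
318 230 [0.4045 0.0272 0.13  ]
304 157 [0.6199 0.0713 0.18  ]
320 209 [0.4638 0.0209 0.18  ]
363 168 [ 0.5958 -0.1082  0.141 ]
```

View pics/crop0.png

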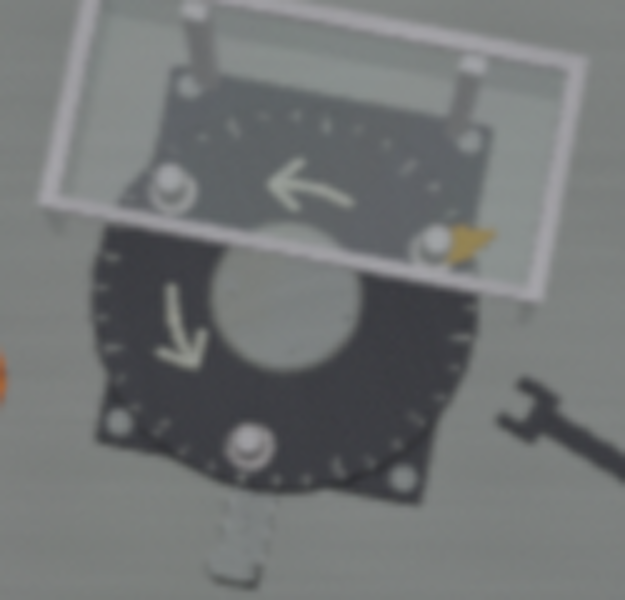

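Run:
```python
from h import *
P=lambda x,y,z:ray('top',270+x/5,120+y/5,z)
pk=np.array([P(174,180,.18),P(435,240,.18),P(249,440,.18)])
hub=P(287,297,.14)
print(pk.round(4),hub.round(4))
# circumcentre
A=2*(pk[1:,:2]-pk[0,:2]);b=(pk[1:,:2]**2).sum(1)-(pk[0,:2]**2).sum();c=np.linalg.solve(A,b);print('circ',c,np.linalg.norm(pk[:,:2]-c,axis=1), 'mean',pk.mean(0))
e1=P(45,203,.2);e2=P(540,295,.2);m=(e1+e2)/2;d=e1-e2
print('edge',e1,e2,np.linalg.norm(d)); yaw=np.arctan2(-d[0],d[1]);print('yaw',yaw,np.degrees(yaw))
print('axis from edge',m[:2]-.015*np.array([np.cos(yaw),np.sin(yaw)]))
c=pk.mean(0)[:2]
pt=P(240,495,.13); print('pointer dir', np.degrees(np.arctan2(*(c-pt[:2])[::-1])))
for p in pk: print(np.degrees(np.arctan2(*(p[:2]-c)[::-1])))
```

```text
[[ 0.6229  0.0689  0.18  ]
 [ 0.5884 -0.0879  0.18  ]
 [ 0.4668  0.0215  0.18  ]] [0.5592 0.0006 0.14  ]
circ [0.55827543 0.00098126] [0.0938001 0.0938001 0.0938001] mean [0.55936344 0.00087347 0.18      ]
edge [0.60398432 0.14380875 0.2       ] [ 0.55262242 -0.14883288  0.2       ] 0.2971147381047131
yaw -0.1737416877318371 -9.954665432514139
axis from edge [5.63529197e-01 8.09676400e-05]
pointer dir -12.474804345853716
46.94564093657151
-71.88575895539593
167.41455100250863
```

Cam box axis ≈ (0.559, 0.001), yaw ≈ −10°, peg c at the front (0.467, 0.021), a and b under the guard. Plan: closed fingers as a pusher behind the front peg, with the closing line tangential.

```bash
python3 -m jog '[{"offset":[25,40,10],"rotation":[0,0,-2]},{"offset":[50,80,10],"rotation":[0,0,-4]},{"offset":[75,120,10],"rotation":[0,0,-6]},{"offset":[100,160,10],"rotation":[0,0,-8]},{"offset":[125,200,10],"rotation":[0,0,-10]},{"offset":[150,240,10],"rotation":[0,0,-12]},{"offset":[175,280,10],"rotation":[0,0,-14]},{"offset":[195,320,10],"rotation":[0,0,-16]},{"offset":[215,360,10],"rotation":[0,0,-18]},{"offset":[235,400,10],"rotation":[0,0,-20]},{"offset":[255,440,10],"rotation":[0,0,-22]},{"offset":[275,480,10],"rotation":[0,0,-23.5]},{"offset":[300,520,10],"rotation":[0,0,-23.5]},{"offset":[325,560,10],"rotation":[0,0,-23.5]},{"offset":[342,590,10],"rotation":[0,0,-23.5]},{"offset":[342,590,10],"rotation":[0,0,-23.5]},{"offset":[342,590,10],"rotation":[0,0,-23.5]}]' 0 10
python3 - <<'E'
from h import *
s=arm.observe();print(s['time'],s['ee_pos'],s['orientation'],s['wrist_force'],s['gripper_width'])
cv2.imwrite('pics/a.png',np.vstack([arm.get_image('top')[100:260,230:430,::-1],arm.get_image('scene')[150:310,260:460,::-1]]).repeat(2,0).repeat(2,1)[:,:])
cv2.imwrite('pics/a2.png',np.hstack([cv2.imread('pics/a.png')[:320],cv2.imread('pics/a.png')[320:]]))
E
```

```text
time: 1.8
ee_pos: [0.4712, 0.0558, 0.2147]
orientation: [0.0, 0.996, -0.085, -0.001]
wrist_force: [-0.4, -1.3, -0.5]
gripper_width: 0.0004
gripper_force: 0.0
1.8 [0.47118196 0.05578645 0.21472462] [ 4.32528772e-04  9.96360386e-01 -8.52340415e-02 -9.76214725e-04] [-0.398752   -1.34107296 -0.4621014 ] 0.0004115140672299062
```

View pics/a2.png

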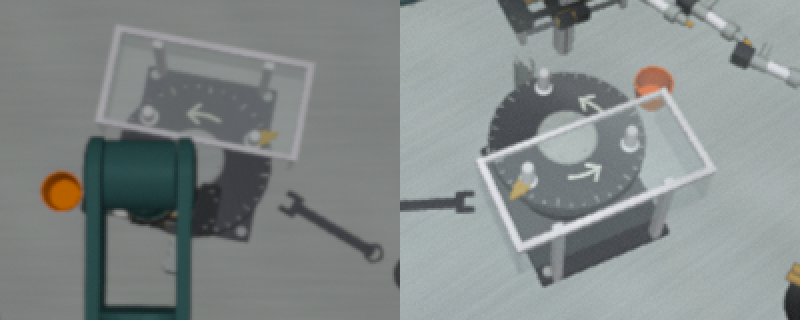

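Scene view shows the wheel clear of the arm: the brass tab is at crop (520,187), pegs at (543,80), (630,137) and (527,175). I'll set up a detector on the scene camera.

```bash
cat >> h.py <<'E'
AX=np.array([.559,.001]);YAW=-10.0
def rays(n,uv,z):
    p=arm.camera_params(n);R=cv2.Rodrigues(np.array(p['rvec']))[0];C=-R.T@p['tvec']
    d=np.c_[(uv[:,0]-p['cx'])/p['fx'],(uv[:,1]-p['cy'])/p['fy'],np.ones(len(uv))]@R
    return C[:2]+d[:,:2]*((z-C[2])/d[:,2])[:,None]
def loc(X):
    d=X-AX;return np.hypot(d[:,0],d[:,1]),(np.degrees(np.arctan2(d[:,1],d[:,0]))-YAW)%360
def blobs(mask,z,r0,r1,amin):
    n,l,st,c=cv2.connectedComponentsWithStats(mask.astype(np.uint8));out=[]
    for i in range(1,n):
        if st[i,4]>=amin:
            r,f=loc(rays('scene',c[i:i+1],z))
            if r0<r[0]<r1: out.append((int(f[0]*10)/10,round(r[0]*1e3),int(st[i,4]),c[i].round(1).tolist()))
    return out
def look(save=None):
    t=arm.observe()['time'];im=arm.get_image('scene')[:,:,::-1].copy()
    if save: cv2.imwrite(save,im)
    return t,detect(im)
def detect(im):
    h=cv2.cvtColor(im,cv2.COLOR_BGR2HSV).astype(int)
    brass=(h[...,0]>14)&(h[...,0]<30)&(h[...,1]>80)
    v,u=np.nonzero(brass);uv=np.c_[u,v].astype(float)
    r,f=loc(rays('scene',uv,.140));k=(r>.100)&(r<.140)
    b=(len(r[k]),None if k.sum()<4 else round(np.degrees(np.angle(np.exp(1j*np.radians(f[k])).mean()))%360,1))
    g=(h[...,2]>165)&(h[...,1]<60)
    v,u=np.nonzero(g);uv=np.c_[u,v].astype(float)
    r,_=loc(rays('scene',uv,.180)); m=np.zeros(g.shape,bool);k=abs(r-.095)<.012;m[v[k],u[k]]=1
    return b,blobs(m,.178,.085,.105,8)
E
python3 - <<'E'
from h import *
im=cv2.imread('pics/scene0.png');print(detect(im))
a=cv2.imread('pics/a2.png')[::2,400::2];f=np.zeros((400,640,3),np.uint8);f[150:310,260:460]=a;print(detect(f))
print(proj('scene',[*AX,.144]))
h=cv2.cvtColor(im,cv2.COLOR_BGR2HSV)
for u,v in [(331,190),(323,237),(375,217)]: print(im[v-3:v+3,u].tolist())
E
```

```text
((43, np.float64(298.2)), [(172.7, 98, 37, [332.7, 184.8]), (145.6, 102, 14, [347.9, 183.1]), (118.0, 103, 20, [362.8, 188.1]), (84.6, 96, 23, [372.9, 202.2]), (49.1, 96, 74, [374.5, 219.3]), (274.5, 95, 25, [314.2, 224.7]), (299.4, 95, 39, [323.4, 234.2]), (355.2, 89, 46, [353.6, 236.5])])
((44, np.float64(298.2)), [(147.1, 102, 30, [347.0, 183.0]), (172.9, 98, 38, [332.6, 184.8]), (115.8, 102, 38, [363.7, 189.0]), (84.6, 95, 23, [372.7, 202.3]), (48.9, 96, 82, [374.4, 219.3]), (274.4, 94, 28, [314.5, 224.5]), (301.2, 96, 48, [324.0, 235.0]), (354.4, 89, 54, [353.2, 236.6])])
[[342.29552225 216.87227584]]
[[200, 199, 195], [182, 176, 176], [156, 154, 150], [151, 148, 146], [150, 146, 144], [148, 145, 142]]
[[216, 214, 208], [211, 208, 203], [188, 187, 180], [172, 170, 164], [175, 172, 167], [171, 168, 161]]
[[203, 203, 197], [203, 200, 196], [203, 199, 195], [189, 186, 179], [174, 173, 166], [170, 168, 161]]
```

```bash
cat >> h.py <<'E'
def hand(phi,back=22.5):
    """hand centre (mm, world) pushing the peg at local angle phi, `back` mm behind along local y"""
    w=np.radians(np.asarray(phi)+YAW);y=np.radians(90+YAW)
    return 1e3*AX+95*np.c_[np.cos(w),np.sin(w)]+back*np.array([np.cos(y),np.sin(y)])
def offs(phi,ref,back=22.5):
    return (2*(hand(phi,back)-1e3*np.asarray(ref)[:2])).round()/2
E
python3 - <<'E'
from h import *
t=np.arange(0,16)*.1
phi=176.5+np.degrees(.5*.9*t**2)
for p,o in zip(phi,offs(phi,[.4712,.0558])): print(round(p,1),o)
E
```

```text
176.5 [ -0.5 -10.5]
176.8 [ -1. -11.]
177.5 [ -1. -12.]
178.8 [ -1.5 -14. ]
180.6 [ -2. -17.]
182.9 [ -2.5 -21. ]
185.8 [ -3.  -25.5]
189.1 [ -3.5 -31. ]
193.0 [ -3.  -37.5]
197.4 [ -2.5 -45. ]
202.3 [ -1. -53.]
207.7 [  1.  -61.5]
213.6 [  4.5 -70.5]
220.1 [  9.5 -80. ]
227.0 [ 16. -90.]
234.5 [ 24. -99.]
```

```bash
python3 -m jog '[{"offset":[0,0,-35],"rotation":[0,0,0]},{"offset":[0,-4,-60],"rotation":[0,0,0]},{"offset":[-0.5,-8,-60],"rotation":[0,0,0]},{"offset":[-1,-11,-60],"rotation":[0,0,0]},{"offset":[-1,-12,-60],"rotation":[0,0,0]},{"offset":[-1.5,-14,-60],"rotation":[0,0,0]},{"offset":[-2,-17,-60],"rotation":[0,0,0]},{"offset":[-2.5,-21,-60],"rotation":[0,0,0]},{"offset":[-3,-25.5,-60],"rotation":[0,0,0]},{"offset":[-3.5,-31,-60],"rotation":[0,0,0]},{"offset":[-3,-37.5,-60],"rotation":[0,0,0]},{"offset":[-2.5,-45,-60],"rotation":[0,0,0]},{"offset":[-1,-53,-60],"rotation":[0,0,0]},{"offset":[1,-61.5,-60],"rotation":[0,0,0]},{"offset":[4.5,-70.5,-60],"rotation":[0,0,0]},{"offset":[9.5,-80,-60],"rotation":[0,0,0]},{"offset":[16,-90,-60],"rotation":[0,0,0]},{"offset":[24,-99,-60],"rotation":[0,0,0]},{"offset":[26,-103,-35],"rotation":[0,0,0]},{"offset":[26,-90,-10],"rotation":[0,0,0]}]'
python3 - <<'E'
from h import *
s=arm.observe();print(s['time'],s['ee_pos'],s['wrist_force'])
print(look('pics/b1.png'));print(look('pics/b2.png'));s=arm.observe();print(s['time'],s['ee_pos'])
E
```

```text
time: 3.9
ee_pos: [0.498, -0.0368, 0.2049]
orientation: [0.001, 0.996, -0.088, -0.001]
wrist_force: [-0.2, 0.1, -0.1]
gripper_width: 0.0007
gripper_force: 0.0
3.9 [ 0.49800245 -0.03679439  0.20487787] [-0.16282563  0.12197098 -0.07540168]
(3.9, ((41, np.float64(14.6)), [(146.9, 100, 11, [347.0, 183.5]), (132.1, 99, 24, [355.0, 185.7]), (117.7, 104, 19, [363.1, 188.1]), (84.6, 96, 23, [372.8, 202.2]), (253.6, 93, 23, [311.4, 214.8]), (272.5, 95, 42, [313.7, 223.8]), (11.5, 98, 45, [363.3, 235.2])]))
(3.95, ((43, np.float64(18.7)), [(138.2, 100, 32, [351.8, 184.5]), (113.5, 103, 31, [364.9, 189.6]), (84.3, 96, 25, [372.9, 202.3]), (258.0, 92, 22, [311.9, 216.9]), (273.5, 95, 34, [313.9, 224.3]), (15.3, 99, 44, [365.2, 234.0])]))
4.0 [ 0.5003813  -0.03511533  0.20944542]
```

```bash
cat >> h.py <<'E'
P0=[.498,-.035,.206]
def plan(phi,w,gap=3,wh=1.42,n0=4,end=236,ref=P0):
    """phi: peg angle now (deg), w rad/s; hand down at row n0 gap mm behind, then at wh"""
    d=lambda n:phi+np.degrees(w*n*.1-.5*.14*(n*.1)**2)
    ph=d(n0)-np.degrees(gap/95.);n=n0;o=[]
    print('pre',offs([ph-np.degrees(wh*.1)*k for k in (2,1)],ref).tolist())
    while ph<=end:
        print(n,round(ph,1),'peg',round(d(n),1),offs([ph],ref)[0]);ph+=np.degrees(wh*.1);n+=1
E
python3 -c "
from h import *
plan(142.5,1.38)"
```

```text
pre [[-13.5, 112.0], [-20.0, 100.5]]
4 171.7 peg 173.5 [-25.5  88. ]
5 179.8 peg 181.0 [-28.5  75. ]
6 187.9 peg 188.5 [-30.   61.5]
7 196.1 peg 195.9 [-29.5  48. ]
8 204.2 peg 203.2 [-27.  35.]
9 212.4 peg 210.4 [-23.  22.]
10 220.5 peg 217.6 [-17.  10.]
11 228.6 peg 224.6 [-9.5 -1. ]
```

```bash
python3 -m jog '[{"offset":[-6,45,0],"rotation":[0,0,0]},{"offset":[-14,90,-3],"rotation":[0,0,0]},{"offset":[-20,101,-25],"rotation":[0,0,0]},{"offset":[-25.5,88,-51],"rotation":[0,0,0]},{"offset":[-28.5,75,-51],"rotation":[0,0,0]},{"offset":[-30,61.5,-51],"rotation":[0,0,0]},{"offset":[-29.5,48,-51],"rotation":[0,0,0]},{"offset":[-27,35,-51],"rotation":[0,0,0]},{"offset":[-23,22,-51],"rotation":[0,0,0]},{"offset":[-17,10,-51],"rotation":[0,0,0]},{"offset":[-9.5,-1,-51],"rotation":[0,0,0]},{"offset":[-1,-10,-51],"rotation":[0,0,0]},{"offset":[2,-12,-25],"rotation":[0,0,0]},{"offset":[0,0,0],"rotation":[0,0,0]}]'
cat > m.py <<'E'
from h import *
s=arm.observe();print(s['time'],s['ee_pos'].round(4) if hasattr(s['ee_pos'],'round') else s['ee_pos'])
import sys
o=[look('pics/%s%d.png'%(sys.argv[1],i)) for i in range(int(sys.argv[2]))]
for t,d in o: print(t,d[0],[(x[0],x[2]) for x in d[1]])
E
python3 m.py c 2
```

```text
time: 5.4
ee_pos: [0.4981, -0.036, 0.2048]
orientation: [0.0, 0.996, -0.087, -0.001]
wrist_force: [-0.7, 1.2, 0.5]
gripper_width: 0.0003
gripper_force: 0.0
5.4 [ 0.4981 -0.036   0.2048]
5.4 (0, None) [(138.8, 33), (100.2, 55), (256.8, 24), (273.5, 34), (14.1, 47), (325.2, 57)]
5.45 (0, None) [(172.2, 13), (141.4, 31), (114.7, 27), (84.4, 24), (260.8, 23), (275.3, 41), (17.8, 49), (328.5, 60)]
```

```bash
python3 -c "
from h import *
plan(145.2,1.38,wh=1.4)"
```

```text
pre [[-16.0, 108.0], [-22.0, 96.5]]
4 174.4 peg 176.2 [-26.5  83.5]
5 182.4 peg 183.7 [-29.5  70.5]
6 190.4 peg 191.2 [-30.   57.5]
7 198.4 peg 198.6 [-29.  44.]
8 206.5 peg 205.9 [-26.  31.]
9 214.5 peg 213.1 [-21.5  19. ]
10 222.5 peg 220.3 [-15.   7.]
11 230.5 peg 227.3 [-7.5 -3.5]
```

```bash
python3 -m jog '[{"offset":[-6,45,0],"rotation":[0,0,0]},{"offset":[-16,90,-3],"rotation":[0,0,0]},{"offset":[-22,97,-25],"rotation":[0,0,0]},{"offset":[-26.5,83.5,-51],"rotation":[0,0,0]},{"offset":[-29.5,70.5,-51],"rotation":[0,0,0]},{"offset":[-30,57.5,-51],"rotation":[0,0,0]},{"offset":[-29,44,-51],"rotation":[0,0,0]},{"offset":[-26,31,-51],"rotation":[0,0,0]},{"offset":[-21.5,19,-51],"rotation":[0,0,0]},{"offset":[-15,7,-51],"rotation":[0,0,0]},{"offset":[-7.5,-3.5,-51],"rotation":[0,0,0]},{"offset":[0,-12,-51],"rotation":[0,0,0]},{"offset":[2,-12,-25],"rotation":[0,0,0]},{"offset":[0,0,0],"rotation":[0,0,0]}]'; python3 m.py d 2
```

```text
time: 6.9
ee_pos: [0.4979, -0.0358, 0.2048]
orientation: [0.0, 0.996, -0.087, -0.001]
wrist_force: [0.3, 0.0, -0.4]
gripper_width: 0.0006
gripper_force: 0.0
6.9 [ 0.4979 -0.0358  0.2048]
6.9 (40, np.float64(256.6)) [(139.1, 30), (113.2, 32), (84.4, 24), (258.0, 22), (274.1, 31), (15.7, 46), (325.8, 58)]
6.95 (22, np.float64(258.6)) [(142.1, 31), (102.6, 64), (262.1, 22), (276.1, 45), (18.6, 54), (329.1, 62)]
```

```bash
python3 -c "
from h import *
plan(146,1.37,wh=1.37)"
```

```text
pre [[-16.5, 106.5], [-22.5, 95.0]]
4 174.9 peg 176.8 [-27.  83.]
5 182.8 peg 184.2 [-29.5  70. ]
6 190.6 peg 191.7 [-30.  57.]
7 198.5 peg 199.0 [-29.  44.]
8 206.3 peg 206.2 [-26.5  31.5]
9 214.2 peg 213.4 [-21.5  19. ]
10 222.0 peg 220.5 [-15.5   8. ]
11 229.9 peg 227.5 [-8. -3.]
```

```bash
python3 -m jog '[{"offset":[-6,45,0],"rotation":[0,0,0]},{"offset":[-16,90,-3],"rotation":[0,0,0]},{"offset":[-22.5,96,-25],"rotation":[0,0,0]},{"offset":[-27,83,-51],"rotation":[0,0,0]},{"offset":[-29.5,70,-51],"rotation":[0,0,0]},{"offset":[-30,57,-51],"rotation":[0,0,0]},{"offset":[-29,44,-51],"rotation":[0,0,0]},{"offset":[-26.5,31.5,-51],"rotation":[0,0,0]},{"offset":[-21.5,19,-51],"rotation":[0,0,0]},{"offset":[-15.5,8,-51],"rotation":[0,0,0]},{"offset":[-8,-3,-51],"rotation":[0,0,0]},{"offset":[-1,-11,-51],"rotation":[0,0,0]},{"offset":[2,-12,-25],"rotation":[0,0,0]},{"offset":[0,0,0],"rotation":[0,0,0]}]'; python3 m.py e 2
```

```text
time: 8.4
ee_pos: [0.4979, -0.0359, 0.2048]
orientation: [0.0, 0.996, -0.087, -0.001]
wrist_force: [0.7, -0.3, -0.1]
gripper_width: 0.0004
gripper_force: 0.0
8.4 [ 0.4979 -0.0359  0.2048]
8.4 (40, np.float64(18.2)) [(140.4, 38), (117.8, 25), (84.4, 24), (257.0, 23), (273.3, 33), (14.3, 48)]
8.45 (44, np.float64(22.1)) [(173.0, 14), (141.2, 30), (112.7, 32), (214.2, 16), (84.3, 25), (261.0, 22), (275.4, 41), (17.9, 50)]
```

```bash
python3 -m jog '[{"offset":[-6,45,0],"rotation":[0,0,0]},{"offset":[-16,90,-3],"rotation":[0,0,0]},{"offset":[-22.5,96,-25],"rotation":[0,0,0]},{"offset":[-27,83,-51],"rotation":[0,0,0]},{"offset":[-29.5,70,-51],"rotation":[0,0,0]},{"offset":[-30,57,-51],"rotation":[0,0,0]},{"offset":[-29,44,-51],"rotation":[0,0,0]},{"offset":[-26.5,31.5,-51],"rotation":[0,0,0]},{"offset":[-21.5,19,-51],"rotation":[0,0,0]},{"offset":[-15.5,8,-51],"rotation":[0,0,0]},{"offset":[-8,-3,-51],"rotation":[0,0,0]},{"offset":[-1,-11,-51],"rotation":[0,0,0]},{"offset":[2,-12,-25],"rotation":[0,0,0]},{"offset":[0,0,0],"rotation":[0,0,0]}]'; python3 m.py f 2
```

```text
time: 9.9
ee_pos: [0.4979, -0.0358, 0.2049]
orientation: [0.0, 0.996, -0.087, -0.001]
wrist_force: [-0.3, 0.7, 0.3]
gripper_width: 0.0001
gripper_force: 0.0
9.9 [ 0.4979 -0.0358  0.2049]
9.9 (0, None) [(145.1, 9), (135.5, 24), (112.8, 32), (84.4, 24), (256.6, 23), (273.3, 33), (14.3, 46), (324.8, 58)]
9.95 (0, None) [(172.0, 15), (149.2, 8), (139.4, 22), (111.6, 29), (84.7, 24), (260.3, 21), (275.0, 41), (17.5, 47), (327.8, 61)]
```

```bash
python3 -m jog '[{"offset":[-6,45,0],"rotation":[0,0,0]},{"offset":[-16,90,-3],"rotation":[0,0,0]},{"offset":[-22.5,96,-25],"rotation":[0,0,0]},{"offset":[-27,83,-51],"rotation":[0,0,0]},{"offset":[-29.5,70,-51],"rotation":[0,0,0]},{"offset":[-30,57,-51],"rotation":[0,0,0]},{"offset":[-29,44,-51],"rotation":[0,0,0]},{"offset":[-26.5,31.5,-51],"rotation":[0,0,0]},{"offset":[-21.5,19,-51],"rotation":[0,0,0]},{"offset":[-15.5,8,-51],"rotation":[0,0,0]},{"offset":[-8,-3,-51],"rotation":[0,0,0]},{"offset":[-1,-11,-51],"rotation":[0,0,0]},{"offset":[2,-12,-25],"rotation":[0,0,0]},{"offset":[0,0,0],"rotation":[0,0,0]}]'; python3 m.py g 2
```

```text
time: 11.4
ee_pos: [0.4979, -0.0358, 0.2048]
orientation: [0.0, 0.996, -0.087, -0.001]
wrist_force: [0.9, -0.4, 0.6]
gripper_width: 0.0005
gripper_force: 0.0
11.4 [ 0.4979 -0.0358  0.2048]
11.4 (29, np.float64(258.1)) [(139.9, 26), (114.8, 35), (84.4, 26), (260.8, 23), (275.1, 39), (17.9, 50), (328.6, 58)]
11.45 (4, np.float64(264.3)) [(173.7, 10), (143.3, 27), (113.6, 38), (84.4, 24), (273.5, 76), (21.1, 56), (331.2, 59)]
```

```bash
python3 -c "
from h import *
plan(148.5,1.36,wh=1.38)"
```

```text
pre [[-18.5, 103.5], [-24.0, 91.5]]
4 177.2 peg 179.0 [-27.5  79. ]
5 185.1 peg 186.5 [-29.5  66. ]
6 193.0 peg 193.8 [-30.  53.]
7 200.9 peg 201.1 [-28.5  40. ]
8 208.8 peg 208.3 [-25.   27.5]
9 216.8 peg 215.4 [-20.   15.5]
10 224.7 peg 222.4 [-13.   4.]
11 232.6 peg 229.4 [-5. -6.]
```

```bash
python3 -m jog '[{"offset":[-6,45,0],"rotation":[0,0,0]},{"offset":[-17,89,-3],"rotation":[0,0,0]},{"offset":[-24,92,-25],"rotation":[0,0,0]},{"offset":[-27.5,79,-51],"rotation":[0,0,0]},{"offset":[-29.5,66,-51],"rotation":[0,0,0]},{"offset":[-30,53,-51],"rotation":[0,0,0]},{"offset":[-28.5,40,-51],"rotation":[0,0,0]},{"offset":[-25,27.5,-51],"rotation":[0,0,0]},{"offset":[-20,15.5,-51],"rotation":[0,0,0]},{"offset":[-13,4,-51],"rotation":[0,0,0]},{"offset":[-5,-6,-51],"rotation":[0,0,0]},{"offset":[0,-11,-51],"rotation":[0,0,0]},{"offset":[2,-11,-25],"rotation":[0,0,0]},{"offset":[0,0,0],"rotation":[0,0,0]}]'; python3 m.py i 2
```

```text
time: 12.9
ee_pos: [0.4977, -0.0354, 0.2048]
orientation: [0.0, 0.996, -0.087, -0.001]
wrist_force: [0.8, -0.6, 0.5]
gripper_width: 0.0005
gripper_force: 0.0
12.9 [ 0.4977 -0.0354  0.2048]
12.9 (41, np.float64(18.1)) [(137.1, 29), (113.5, 35), (84.4, 24), (257.0, 23), (273.5, 34), (14.4, 47)]
12.95 (43, np.float64(21.6)) [(167.9, 9), (140.5, 29), (116.7, 29), (84.3, 25), (260.5, 22), (275.1, 39), (17.8, 49)]
```

```bash
python3 -m jog '[{"offset":[-6,45,0],"rotation":[0,0,0]},{"offset":[-16,90,-3],"rotation":[0,0,0]},{"offset":[-22.5,96,-25],"rotation":[0,0,0]},{"offset":[-27,83,-51],"rotation":[0,0,0]},{"offset":[-29.5,70,-51],"rotation":[0,0,0]},{"offset":[-30,57,-51],"rotation":[0,0,0]},{"offset":[-29,44,-51],"rotation":[0,0,0]},{"offset":[-26.5,31.5,-51],"rotation":[0,0,0]},{"offset":[-21.5,19,-51],"rotation":[0,0,0]},{"offset":[-15.5,8,-51],"rotation":[0,0,0]},{"offset":[-8,-3,-51],"rotation":[0,0,0]},{"offset":[-1,-11,-51],"rotation":[0,0,0]},{"offset":[2,-12,-25],"rotation":[0,0,0]},{"offset":[0,0,0],"rotation":[0,0,0]}]'; python3 m.py j 2
```

```text
time: 14.4
ee_pos: [0.4979, -0.0359, 0.2048]
orientation: [0.0, 0.996, -0.087, -0.001]
wrist_force: [0.7, 0.8, -0.4]
gripper_width: 0.0005
gripper_force: 0.0
14.4 [ 0.4979 -0.0359  0.2048]
14.4 (0, None) [(148.8, 24), (112.2, 32), (84.4, 24), (278.1, 73), (26.1, 59), (335.8, 64)]
14.45 (0, None) [(173.2, 11), (153.8, 22), (143.9, 9), (113.5, 36), (84.4, 24), (281.1, 70), (30.5, 59), (338.7, 63)]
```

```bash
python3 -m jog '[{"offset":[0,0,2],"rotation":[0,0,0]},{"offset":[0,0,2],"rotation":[0,0,0]},{"offset":[0,0,2],"rotation":[0,0,0]},{"offset":[0,0,2],"rotation":[0,0,0]},{"offset":[0,0,2],"rotation":[0,0,0]}]' >/dev/null; python3 m.py k 1;  python3 -m jog '[{"offset":[0,0,0],"rotation":[0,0,0]},{"offset":[0,0,0],"rotation":[0,0,0]},{"offset":[0,0,0],"rotation":[0,0,0]},{"offset":[0,0,0],"rotation":[0,0,0]},{"offset":[0,0,0],"rotation":[0,0,0]}]' >/dev/null; python3 m.py l 1
```

```text
15.0 [ 0.4972 -0.0346  0.2068]
15.0 (31, np.float64(206.3)) [(172.5, 14), (145.9, 9), (115.0, 29), (78.8, 75), (274.5, 27), (14.6, 38), (291.5, 18), (327.7, 37)]
15.55 [ 0.4976 -0.0345  0.2076]
15.55 (49, np.float64(253.9)) [(133.5, 27), (176.1, 8), (112.9, 33), (84.4, 24), (254.3, 23), (273.6, 35), (11.9, 48), (323.4, 57)]
```

```bash
python3 -m jog '[{"offset":[0,0,0],"rotation":[0,0,0]},{"offset":[0,0,0],"rotation":[0,0,0]},{"offset":[0,0,0],"rotation":[0,0,0]},{"offset":[0,0,0],"rotation":[0,0,0]},{"offset":[0,0,0],"rotation":[0,0,0]},{"offset":[0,0,0],"rotation":[0,0,0]},{"offset":[0,0,0],"rotation":[0,0,0]},{"offset":[0,0,0],"rotation":[0,0,0]},{"offset":[0,0,0],"rotation":[0,0,0]},{"offset":[0,0,0],"rotation":[0,0,0]}]' >/dev/null; python3 m.py n 1;  python3 -m jog '[{"offset":[0,0,-2],"rotation":[0,0,0]},{"offset":[0,0,-2],"rotation":[0,0,0]},{"offset":[0,0,-2],"rotation":[0,0,0]},{"offset":[0,0,-2],"rotation":[0,0,0]}]' >/dev/null; python3 m.py o 1
```

```text
16.6 [ 0.4976 -0.0345  0.2075]
16.6 (45, np.float64(340.7)) [(142.8, 12), (109.1, 52), (216.6, 32), (84.2, 30), (236.2, 14), (274.4, 28), (34.9, 8), (340.4, 38)]
17.05 [ 0.4975 -0.0346  0.2055]
17.05 (44, np.float64(14.2)) [(171.3, 12), (142.1, 8), (131.9, 23), (114.4, 30), (84.4, 24), (253.1, 23), (272.0, 45), (11.5, 45)]
```

```bash
python3 -c "
from h import *
plan(137.8,1.25,wh=1.37,gap=6,n0=4,end=242)"
```

```text
pre [[-4.0, 123.5], [-12.5, 113.5]]
4 162.2 peg 165.8 [-19.  102.5]
5 170.0 peg 172.6 [-24.5  90.5]
6 177.9 peg 179.3 [-28.  78.]
7 185.7 peg 186.0 [-30.  65.]
8 193.6 peg 192.5 [-30.  52.]
9 201.4 peg 199.0 [-28.   39.5]
10 209.3 peg 205.4 [-25.  27.]
11 217.1 peg 211.7 [-19.5  15. ]
12 225.0 peg 218.0 [-13.    3.5]
13 232.8 peg 224.1 [-5.  -6.5]
14 240.7 peg 230.2 [  4.5 -15.5]
```

```bash
python3 -m jog '[{"offset":[-2,45,0],"rotation":[0,0,0]},{"offset":[-5,88,0],"rotation":[0,0,0]},{"offset":[-12,108,-20],"rotation":[0,0,0]},{"offset":[-19,102.5,-40],"rotation":[0,0,0]},{"offset":[-24.5,90.5,-51],"rotation":[0,0,0]},{"offset":[-28,78,-51],"rotation":[0,0,0]},{"offset":[-30,65,-51],"rotation":[0,0,0]},{"offset":[-30,52,-51],"rotation":[0,0,0]},{"offset":[-28,39.5,-51],"rotation":[0,0,0]},{"offset":[-25,27,-51],"rotation":[0,0,0]},{"offset":[-19.5,15,-51],"rotation":[0,0,0]},{"offset":[-13,3.5,-51],"rotation":[0,0,0]},{"offset":[-5,-6.5,-51],"rotation":[0,0,0]},{"offset":[0,-11,-45],"rotation":[0,0,0]},{"offset":[2,-11,-10],"rotation":[0,0,0]}]'; python3 m.py p 1; python3 -m jog '[{"offset":[-2,11,10],"rotation":[0,0,0]},{"offset":[-2,11,10],"rotation":[0,0,0]}]' >/dev/null;python3 m.py q 1
```

```text
time: 18.6
ee_pos: [0.4977, -0.0458, 0.1913]
orientation: [-0.001, 0.996, -0.087, -0.005]
wrist_force: [-0.2, 0.4, 0.3]
gripper_width: 0.0005
gripper_force: 0.0
18.6 [ 0.4977 -0.0458  0.1913]
18.6 (2, None) [(132.0, 22), (110.1, 23), (84.4, 24), (252.8, 23), (271.9, 46), (11.1, 44), (322.8, 56)]
18.85 [ 0.4983 -0.0334  0.2072]
18.85 (0, None) [(172.2, 10), (151.3, 22), (117.8, 26), (84.4, 24), (279.1, 68), (27.9, 63), (337.0, 62)]
```

```bash
python3 -c "
from h import *
plan(155.8,1.33,wh=1.38,gap=6,n0=3,end=242)"
```

```text
pre [[-16.5, 107.5], [-22.5, 95.5]]
3 174.7 peg 178.3 [-26.5  83.5]
4 182.6 peg 185.6 [-29.5  70.5]
5 190.5 peg 192.9 [-30.   57.5]
6 198.4 peg 200.1 [-29.   44.5]
7 206.3 peg 207.2 [-26.5  31.5]
8 214.2 peg 214.2 [-21.5  19. ]
9 222.1 peg 221.1 [-15.5   7.5]
10 230.0 peg 228.0 [-8. -3.]
11 237.9 peg 234.8 [  1.5 -12.5]
```

```bash
python3 -m jog '[{"offset":[-10,45,0],"rotation":[0,0,0]},{"offset":[-21,88,-5],"rotation":[0,0,0]},{"offset":[-26.5,83.5,-30],"rotation":[0,0,0]},{"offset":[-29.5,70.5,-51],"rotation":[0,0,0]},{"offset":[-30,57,-51],"rotation":[0,0,0]},{"offset":[-29,43.5,-51],"rotation":[0,0,0]},{"offset":[-26,30.5,-51],"rotation":[0,0,0]},{"offset":[-21,18,-51],"rotation":[0,0,0]},{"offset":[-15,6.5,-51],"rotation":[0,0,0]},{"offset":[-7,-4,-51],"rotation":[0,0,0]},{"offset":[1.5,-12.5,-51],"rotation":[0,0,0]},{"offset":[3,-14,-30],"rotation":[0,0,0]},{"offset":[0,0,0],"rotation":[0,0,0]}]'; python3 m.py r 2
```

```text
time: 20.2
ee_pos: [0.4973, -0.0362, 0.2034]
orientation: [0.0, 0.996, -0.087, -0.003]
wrist_force: [-0.0, -0.5, -0.6]
gripper_width: 0.0004
gripper_force: 0.0
20.2 [ 0.4973 -0.0362  0.2034]
20.2 (39, np.float64(256.5)) [(139.1, 33), (110.5, 32), (84.4, 24), (258.4, 22), (273.9, 30), (15.7, 46), (326.1, 57)]
20.25 (19, np.float64(258.7)) [(172.1, 12), (141.4, 26), (115.0, 35), (212.5, 13), (84.3, 25), (262.4, 25), (276.1, 45), (19.0, 52), (329.3, 60)]
```

```bash
python3 -c "
from h import *
plan(146.2,1.34,wh=1.38,gap=6,n0=3,end=242)"
```

```text
pre [[-7.5, 120.0], [-15.0, 109.5]]
3 165.3 peg 168.9 [-21.5  98. ]
4 173.2 peg 176.3 [-26.   85.5]
5 181.1 peg 183.6 [-29.  73.]
6 189.0 peg 190.8 [-30.  60.]
7 196.9 peg 198.0 [-29.5  47. ]
8 204.8 peg 205.1 [-27.  34.]
9 212.7 peg 212.1 [-22.5  21.5]
10 220.6 peg 219.0 [-17.  10.]
11 228.5 peg 225.8 [-9.5 -1. ]
12 236.4 peg 232.6 [ -0.5 -10.5]
```

```bash
python3 -m jog '[{"offset":[-6,48,0],"rotation":[0,0,0]},{"offset":[-15,95,-5],"rotation":[0,0,0]},{"offset":[-21.5,98,-28],"rotation":[0,0,0]},{"offset":[-26,85.5,-51],"rotation":[0,0,0]},{"offset":[-29,73,-51],"rotation":[0,0,0]},{"offset":[-30,60,-51],"rotation":[0,0,0]},{"offset":[-29.5,47,-51],"rotation":[0,0,0]},{"offset":[-27,34,-51],"rotation":[0,0,0]},{"offset":[-22.5,21.5,-51],"rotation":[0,0,0]},{"offset":[-17,10,-51],"rotation":[0,0,0]},{"offset":[-9.5,-1,-51],"rotation":[0,0,0]},{"offset":[-0.5,-10.5,-51],"rotation":[0,0,0]},{"offset":[2,-12,-25],"rotation":[0,0,0]},{"offset":[0,0,0],"rotation":[0,0,0]}]'; python3 m.py s 2
```

```text
time: 21.7
ee_pos: [0.498, -0.036, 0.2048]
orientation: [0.0, 0.996, -0.087, -0.001]
wrist_force: [0.5, 0.3, -0.2]
gripper_width: 0.0007
gripper_force: 0.0
21.7 [ 0.498  -0.036   0.2048]
21.7 (43, np.float64(16.1)) [(146.3, 12), (133.9, 26), (113.2, 30), (84.6, 23), (254.9, 24), (273.0, 36), (13.1, 47)]
21.75 (46, np.float64(19.6)) [(172.7, 16), (140.3, 35), (115.0, 36), (84.6, 25), (258.4, 22), (273.5, 34), (15.8, 47)]
```

```bash
python3 -c "
from h import *
plan(143.4,1.34,wh=1.38,gap=6,n0=4,end=242)"
```

```text
pre [[-12.0, 114.0], [-19.0, 103.0]]
4 169.9 peg 173.5 [-24.5  91. ]
5 177.8 peg 180.8 [-28.   78.5]
6 185.7 peg 188.0 [-30.   65.5]
7 193.6 peg 195.2 [-30.  52.]
8 201.5 peg 202.3 [-28.   39.5]
9 209.4 peg 209.3 [-24.5  26.5]
10 217.3 peg 216.2 [-19.5  14.5]
11 225.2 peg 223.0 [-12.5   3.5]
12 233.1 peg 229.8 [-4.5 -7. ]
13 241.0 peg 236.4 [  5.  -15.5]
```

```bash
python3 -m jog '[{"offset":[-5,48,0],"rotation":[0,0,0]},{"offset":[-12,95,0],"rotation":[0,0,0]},{"offset":[-19,103,-25],"rotation":[0,0,0]},{"offset":[-24.5,91,-51],"rotation":[0,0,0]},{"offset":[-28,78.5,-51],"rotation":[0,0,0]},{"offset":[-30,65.5,-51],"rotation":[0,0,0]},{"offset":[-30,52,-51],"rotation":[0,0,0]},{"offset":[-28,39.5,-51],"rotation":[0,0,0]},{"offset":[-24.5,26.5,-51],"rotation":[0,0,0]},{"offset":[-19.5,14.5,-51],"rotation":[0,0,0]},{"offset":[-12.5,3.5,-51],"rotation":[0,0,0]},{"offset":[-4.5,-7,-51],"rotation":[0,0,0]},{"offset":[0,-11,-25],"rotation":[0,0,0]},{"offset":[0,0,0],"rotation":[0,0,0]}]'; python3 m.py t 2
```

```text
time: 23.2
ee_pos: [0.498, -0.0362, 0.2048]
orientation: [0.0, 0.996, -0.087, -0.001]
wrist_force: [-0.7, 0.9, 0.0]
gripper_width: 0.0006
gripper_force: 0.0
23.2 [ 0.498  -0.0362  0.2048]
23.2 (0, None) [(167.9, 9), (146.3, 9), (135.9, 26), (113.0, 35), (84.4, 24), (256.3, 22), (273.5, 34), (14.5, 48), (324.8, 58)]
23.25 (0, None) [(171.7, 14), (140.9, 28), (114.0, 34), (84.7, 26), (260.8, 23), (275.3, 41), (17.9, 50), (328.3, 58)]
```

```bash
python3 -c "
from h import *
plan(145.1,1.37,wh=1.37,gap=7,n0=4,end=242)"
```

```text
pre [[-14.0, 111.5], [-20.5, 100.0]]
4 171.6 peg 175.9 [-25.5  88. ]
5 179.5 peg 183.3 [-28.5  75.5]
6 187.3 peg 190.8 [-30.   62.5]
7 195.2 peg 198.1 [-29.5  49.5]
8 203.0 peg 205.3 [-27.5  36.5]
9 210.9 peg 212.5 [-24.   24.5]
10 218.7 peg 219.6 [-18.5  12.5]
11 226.6 peg 226.6 [-11.5   1.5]
12 234.4 peg 233.5 [-3.  -8.5]
```

```bash
python3 -m jog '[{"offset":[-5,48,0],"rotation":[0,0,0]},{"offset":[-13,95,0],"rotation":[0,0,0]},{"offset":[-20.5,100,-25],"rotation":[0,0,0]},{"offset":[-25.5,88,-51],"rotation":[0,0,0]},{"offset":[-28.5,75.5,-51],"rotation":[0,0,0]},{"offset":[-30,62.5,-51],"rotation":[0,0,0]},{"offset":[-29.5,49.5,-51],"rotation":[0,0,0]},{"offset":[-27.5,36.5,-51],"rotation":[0,0,0]},{"offset":[-24,24,-51],"rotation":[0,0,0]},{"offset":[-18.5,12,-51],"rotation":[0,0,0]},{"offset":[-11.5,1,-51],"rotation":[0,0,0]},{"offset":[-3,-9,-51],"rotation":[0,0,0]},{"offset":[1,-12,-25],"rotation":[0,0,0]},{"offset":[0,0,0],"rotation":[0,0,0]}]'; python3 m.py u 2
```

```text
time: 24.7
ee_pos: [0.4981, -0.0361, 0.2048]
orientation: [0.0, 0.996, -0.087, -0.001]
wrist_force: [0.2, 0.1, 0.2]
gripper_width: 0.0001
gripper_force: 0.0
24.7 [ 0.4981 -0.0361  0.2048]
24.7 (50, np.float64(254.3)) [(145.8, 13), (133.7, 25), (114.6, 28), (84.4, 24), (255.0, 22), (273.8, 31), (12.7, 44), (323.7, 58)]
24.75 (38, np.float64(256.8)) [(167.4, 10), (140.0, 34), (113.3, 31), (214.5, 14), (84.4, 24), (258.6, 23), (273.8, 31), (15.8, 47), (326.4, 55)]
```

```bash
python3 -m jog '[{"offset":[-5,48,0],"rotation":[0,0,0]},{"offset":[-12,95,0],"rotation":[0,0,0]},{"offset":[-18.5,104,-25],"rotation":[0,0,0]},{"offset":[-24,92,-51],"rotation":[0,0,0]},{"offset":[-28,79.5,-51],"rotation":[0,0,0]},{"offset":[-30,66.5,-51],"rotation":[0,0,0]},{"offset":[-30,53,-51],"rotation":[0,0,0]},{"offset":[-28,40.5,-51],"rotation":[0,0,0]},{"offset":[-25,28,-51],"rotation":[0,0,0]},{"offset":[-20,16,-51],"rotation":[0,0,0]},{"offset":[-13.5,5,-51],"rotation":[0,0,0]},{"offset":[-5.5,-5.5,-51],"rotation":[0,0,0]},{"offset":[0,-11,-25],"rotation":[0,0,0]},{"offset":[0,0,0],"rotation":[0,0,0]}]'; python3 m.py v 2
```

```text
time: 26.2
ee_pos: [0.4981, -0.0363, 0.2048]
orientation: [0.0, 0.996, -0.087, -0.001]
wrist_force: [-0.2, 0.5, 0.6]
gripper_width: 0.0004
gripper_force: 0.0
26.2 [ 0.4981 -0.0363  0.2048]
26.2 (43, np.float64(16.4)) [(145.5, 13), (134.0, 25), (112.6, 32), (84.6, 23), (255.5, 22), (273.1, 37), (13.4, 45)]
26.25 (42, np.float64(20.7)) [(173.0, 12), (140.9, 34), (113.3, 35), (214.2, 16), (84.5, 27), (259.7, 24), (274.5, 37), (16.7, 49)]
```

```bash
python3 -c "
from h import *
plan(144.2,1.36,wh=1.36,gap=6,n0=4,end=242)"
```

```text
pre [[-13.5, 112.0], [-20.0, 101.0]]
4 171.1 peg 174.7 [-25.  89.]
5 178.9 peg 182.2 [-28.5  76.5]
6 186.7 peg 189.5 [-30.   63.5]
7 194.5 peg 196.8 [-30.   50.5]
8 202.3 peg 204.0 [-28.  38.]
9 210.1 peg 211.1 [-24.5  25.5]
10 217.9 peg 218.1 [-19.  14.]
11 225.7 peg 225.1 [-12.5   3. ]
12 233.4 peg 231.9 [-4. -7.]
13 241.2 peg 238.7 [  5.5 -16. ]
```

```bash
python3 -m jog '[{"offset":[-5,48,0],"rotation":[0,0,0]},{"offset":[-13,95,0],"rotation":[0,0,0]},{"offset":[-20,101,-25],"rotation":[0,0,0]},{"offset":[-25,89,-51],"rotation":[0,0,0]},{"offset":[-28.5,76.5,-51],"rotation":[0,0,0]},{"offset":[-30,63.5,-51],"rotation":[0,0,0]},{"offset":[-30,50.5,-51],"rotation":[0,0,0]},{"offset":[-28,38,-51],"rotation":[0,0,0]},{"offset":[-24.5,25.5,-51],"rotation":[0,0,0]},{"offset":[-19,14,-51],"rotation":[0,0,0]},{"offset":[-12.5,3,-51],"rotation":[0,0,0]},{"offset":[-4,-7,-51],"rotation":[0,0,0]},{"offset":[0,-11,-25],"rotation":[0,0,0]},{"offset":[0,0,0],"rotation":[0,0,0]}]'; python3 m.py w 2
```

```text
time: 27.7
ee_pos: [0.498, -0.0362, 0.2048]
orientation: [0.0, 0.996, -0.087, -0.001]
wrist_force: [-0.8, -0.1, 0.1]
gripper_width: 0.0005
gripper_force: 0.0
27.7 [ 0.498  -0.0362  0.2048]
27.7 (1, None) [(144.8, 13), (132.0, 22), (110.9, 26), (84.4, 24), (252.9, 24), (272.0, 45), (11.5, 45), (322.8, 55)]
27.75 (0, None) [(167.9, 9), (146.4, 10), (135.5, 24), (112.6, 32), (84.4, 24), (256.8, 24), (273.3, 33), (14.1, 47), (325.0, 59)]
```

```bash
python3 -c "
from h import *
plan(141.6,1.34,wh=1.37,gap=6,n0=4,end=242)"
```

```text
pre [[-10.5, 116.0], [-17.5, 105.5]]
4 168.1 peg 171.7 [-23.   93.5]
5 175.9 peg 179.0 [-27.   81.5]
6 183.7 peg 186.2 [-29.5  68.5]
7 191.6 peg 193.4 [-30.   55.5]
8 199.4 peg 200.5 [-29.   42.5]
9 207.3 peg 207.5 [-26.  30.]
10 215.1 peg 214.4 [-21.  18.]
11 223.0 peg 221.2 [-15.    6.5]
12 230.8 peg 228.0 [-7. -4.]
13 238.7 peg 234.6 [  2. -13.]
```

```bash
python3 -m jog '[{"offset":[-4,48,0],"rotation":[0,0,0]},{"offset":[-10,96,0],"rotation":[0,0,0]},{"offset":[-17.5,105.5,-25],"rotation":[0,0,0]},{"offset":[-23,93.5,-51],"rotation":[0,0,0]},{"offset":[-27,81.5,-51],"rotation":[0,0,0]},{"offset":[-29.5,68.5,-51],"rotation":[0,0,0]},{"offset":[-30,55.5,-51],"rotation":[0,0,0]},{"offset":[-29,42.5,-51],"rotation":[0,0,0]},{"offset":[-26,30,-51],"rotation":[0,0,0]},{"offset":[-21,18,-51],"rotation":[0,0,0]},{"offset":[-15,6.5,-51],"rotation":[0,0,0]},{"offset":[-7,-4,-51],"rotation":[0,0,0]},{"offset":[-1,-10,-25],"rotation":[0,0,0]},{"offset":[0,0,0],"rotation":[0,0,0]}]'; python3 m.py x 2
```

```text
time: 29.2
ee_pos: [0.498, -0.0363, 0.2048]
orientation: [0.0, 0.996, -0.087, -0.001]
wrist_force: [0.8, -0.5, 0.7]
gripper_width: 0.0003
gripper_force: 0.0
29.2 [ 0.498  -0.0363  0.2048]
29.2 (48, np.float64(253.7)) [(132.5, 25), (117.4, 20), (84.6, 23), (253.9, 23), (273.3, 37), (11.7, 47), (322.9, 55)]
29.25 (40, np.float64(256.6)) [(147.4, 8), (136.6, 25), (112.6, 33), (84.4, 24), (258.0, 22), (273.9, 32), (15.7, 46), (326.1, 57)]
```

```bash
python3 -m jog '[{"offset":[-4,48,0],"rotation":[0,0,0]},{"offset":[-10,96,0],"rotation":[0,0,0]},{"offset":[-18,104.5,-25],"rotation":[0,0,0]},{"offset":[-23.5,92.5,-51],"rotation":[0,0,0]},{"offset":[-27.5,80.5,-51],"rotation":[0,0,0]},{"offset":[-29.5,67.5,-51],"rotation":[0,0,0]},{"offset":[-30,54.5,-51],"rotation":[0,0,0]},{"offset":[-29,42,-51],"rotation":[0,0,0]},{"offset":[-26,29.5,-51],"rotation":[0,0,0]},{"offset":[-21,17.5,-51],"rotation":[0,0,0]},{"offset":[-14.5,6,-51],"rotation":[0,0,0]},{"offset":[-6.5,-4.5,-51],"rotation":[0,0,0]},{"offset":[-1,-10,-25],"rotation":[0,0,0]},{"offset":[0,0,0],"rotation":[0,0,0]}]'; python3 m.py y 2
```

```text
time: 30.7
ee_pos: [0.498, -0.0363, 0.2048]
orientation: [0.0, 0.996, -0.087, -0.001]
wrist_force: [0.7, -0.5, 0.4]
gripper_width: 0.0004
gripper_force: 0.0
30.7 [ 0.498  -0.0363  0.2048]
30.7 (43, np.float64(11.5)) [(145.4, 12), (129.3, 24), (109.9, 29), (84.7, 24), (250.0, 22), (271.0, 52), (9.3, 44)]
30.75 (45, np.float64(15.2)) [(145.5, 12), (132.7, 25), (174.9, 11), (115.1, 22), (84.6, 23), (253.9, 23), (272.4, 41), (11.9, 48)]
```

```bash
python3 -c "
from h import *
plan(139,1.33,wh=1.37,gap=6,n0=4,end=242)"
```

```text
pre [[-7.5, 120.0], [-15.0, 109.5]]
4 165.2 peg 168.8 [-21.5  98. ]
5 173.1 peg 176.1 [-26.  86.]
6 180.9 peg 183.3 [-29.  73.]
7 188.8 peg 190.4 [-30.  60.]
8 196.6 peg 197.4 [-29.5  47. ]
9 204.5 peg 204.3 [-27.   34.5]
10 212.3 peg 211.2 [-23.  22.]
11 220.2 peg 218.0 [-17.   10.5]
12 228.0 peg 224.7 [-10.   -0.5]
13 235.9 peg 231.3 [ -1. -10.]
```

```bash
python3 -m jog '[{"offset":[-3,48,0],"rotation":[0,0,0]},{"offset":[-8,96,0],"rotation":[0,0,0]},{"offset":[-15,109.5,-25],"rotation":[0,0,0]},{"offset":[-21.5,98,-51],"rotation":[0,0,0]},{"offset":[-26,86,-51],"rotation":[0,0,0]},{"offset":[-29,73,-51],"rotation":[0,0,0]},{"offset":[-30,60,-51],"rotation":[0,0,0]},{"offset":[-29.5,47,-51],"rotation":[0,0,0]},{"offset":[-27,34.5,-51],"rotation":[0,0,0]},{"offset":[-23,22,-51],"rotation":[0,0,0]},{"offset":[-17,10.5,-51],"rotation":[0,0,0]},{"offset":[-10,-0.5,-51],"rotation":[0,0,0]},{"offset":[-1,-10,-51],"rotation":[0,0,0]},{"offset":[1,-12,-25],"rotation":[0,0,0]},{"offset":[0,0,0],"rotation":[0,0,0]}]'; python3 m.py z 1
```

```text
time: 32.3
ee_pos: [0.4979, -0.036, 0.2048]
orientation: [0.0, 0.996, -0.087, -0.001]
wrist_force: [0.5, -0.3, 0.1]
gripper_width: 0.0005
gripper_force: 0.0
32.3 [ 0.4979 -0.036   0.2048]
32.3 (0, None) [(139.9, 25), (113.3, 35), (84.4, 24), (261.2, 23), (275.4, 41), (17.9, 50), (328.7, 59)]
```

```bash
R='{"offset":[-32.5,52.5,10],"rotation":[0,0,0]}'; python3 -m jog '[{"offset":[-20,30,10],"rotation":[0,0,0]},{"offset":[-32.5,52.5,10],"rotation":[0,0,0]},{"offset":[-32.5,52.5,10],"rotation":[0,0,0]},{"offset":[-32.5,52.5,10],"rotation":[0,0,0]},{"offset":[-32.5,52.5,10],"rotation":[0,0,0]},{"offset":[-32.5,52.5,10],"rotation":[0,0,0]},{"offset":[-32.5,52.5,10],"rotation":[0,0,0]},{"offset":[-32.5,52.5,10],"rotation":[0,0,0]},{"offset":[-32.5,52.5,10],"rotation":[0,0,0]},{"offset":[-32.5,52.5,10],"rotation":[0,0,0]},{"offset":[-32.5,52.5,10],"rotation":[0,0,0]},{"offset":[-32.5,52.5,10],"rotation":[0,0,0]},{"offset":[-32.5,52.5,10],"rotation":[0,0,0]},{"offset":[-32.5,52.5,10],"rotation":[0,0,0]},{"offset":[-32.5,52.5,10],"rotation":[0,0,0]},{"offset":[-32.5,52.5,10],"rotation":[0,0,0]},{"offset":[-32.5,52.5,10],"rotation":[0,0,0]},{"offset":[-32.5,52.5,10],"rotation":[0,0,0]},{"offset":[-32.5,52.5,10],"rotation":[0,0,0]},{"offset":[-32.5,52.5,10],"rotation":[0,0,0]}]' 0.6 5; python3 m.py A 1
python3 -m jog '[{"offset":[0,0,0],"rotation":[0,0,0]},{"offset":[0,0,0],"rotation":[0,0,0]},{"offset":[0,0,0],"rotation":[0,0,0]},{"offset":[0,0,0],"rotation":[0,0,0]},{"offset":[0,0,0],"rotation":[0,0,0]},{"offset":[0,0,0],"rotation":[0,0,0]},{"offset":[0,0,0],"rotation":[0,0,0]},{"offset":[0,0,0],"rotation":[0,0,0]},{"offset":[0,0,0],"rotation":[0,0,0]},{"offset":[0,0,0],"rotation":[0,0,0]},{"offset":[0,0,0],"rotation":[0,0,0]},{"offset":[0,0,0],"rotation":[0,0,0]},{"offset":[0,0,0],"rotation":[0,0,0]},{"offset":[0,0,0],"rotation":[0,0,0]},{"offset":[0,0,0],"rotation":[0,0,0]},{"offset":[0,0,0],"rotation":[0,0,0]},{"offset":[0,0,0],"rotation":[0,0,0]},{"offset":[0,0,0],"rotation":[0,0,0]},{"offset":[0,0,0],"rotation":[0,0,0]},{"offset":[0,0,0],"rotation":[0,0,0]}]' >/dev/null; python3 m.py B 1
python3 -m jog '[{"offset":[0,0,0],"rotation":[0,0,0]},{"offset":[0,0,0],"rotation":[0,0,0]},{"offset":[0,0,0],"rotation":[0,0,0]},{"offset":[0,0,0],"rotation":[0,0,0]},{"offset":[0,0,0],"rotation":[0,0,0]}]' >/dev/null; python3 m.py C 1
```

```text
time: 34.35
ee_pos: [0.4651, 0.018, 0.2155]
orientation: [0.0, 0.996, -0.086, -0.0]
wrist_force: [-0.2, -0.3, -0.3]
gripper_width: 0.0564
gripper_force: 0.0
34.35 [0.4651 0.018  0.2155]
34.35 (42, np.float64(299.6)) [(174.9, 30), (141.3, 12), (115.2, 40), (84.4, 24), (49.9, 83), (274.3, 27), (302.6, 45), (355.4, 52)]
36.4 [0.4651 0.0179 0.2155]
36.4 (0, None) [(165.9, 17), (144.8, 20), (184.8, 23), (113.4, 34), (84.6, 23), (58.4, 76), (274.0, 31), (310.1, 39)]
36.95 [0.4651 0.018  0.2155]
36.95 (4, np.float64(98.8)) [(173.1, 16), (142.8, 20), (108.1, 57), (214.4, 32), (83.5, 34), (234.2, 10), (274.4, 28), (300.0, 25), (338.8, 36)]
```

Run:
```python
from h import *
ref=np.array([.498-.0325,-.035+.0525])
ph=lambda n:101.5+5.41*n-.0285*n*n
B={4:11,5:11,6:11,7:11,8:12.5,9:14,10:16,11:18.2}
for n in range(4,12): print(n,round(ph(n),1),offs([ph(n)],ref,B[n])[0])
e=ph(11)
for k in range(1,11):
    f=180-(180-e)*(1-k/10)**2
    print(11+k,round(f,1),offs([f],ref,18.5)[0])
```

```text
4 122.7 [59. 82.]
5 127.8 [51.  78.5]
6 132.9 [44. 74.]
7 138.0 [37. 69.]
8 143.0 [31.  65.5]
9 147.9 [25.5 61. ]
10 152.8 [20.5 57. ]
11 157.6 [16.5 52.5]
12 161.8 [13.  46.5]
13 165.6 [10. 41.]
14 169.0 [ 8. 36.]
15 171.9 [ 6.5 31. ]
16 174.4 [ 5.  27.5]
17 176.4 [ 4.5 24. ]
18 178.0 [ 4.  21.5]
19 179.1 [ 3.5 19.5]
20 179.8 [ 3.  18.5]
21 180.0 [ 3. 18.]
```

```bash
python3 -m jog '[{"offset":[20,30,0],"rotation":[0,0,0]},{"offset":[42,58,0],"rotation":[0,0,0]},{"offset":[60,80,0],"rotation":[0,0,0]},{"offset":[59,82,0],"rotation":[0,0,0]},{"offset":[51,78.5,-15],"rotation":[0,0,0]},{"offset":[44,74,-38],"rotation":[0,0,0]},{"offset":[37,69,-61],"rotation":[0,0,0]},{"offset":[31,65.5,-61],"rotation":[0,0,0]},{"offset":[25.5,61,-61],"rotation":[0,0,0]},{"offset":[20.5,57,-61],"rotation":[0,0,0]},{"offset":[16.5,52.5,-61],"rotation":[0,0,0]},{"offset":[13,46.5,-61],"rotation":[0,0,0]},{"offset":[10,41,-61],"rotation":[0,0,0]},{"offset":[8,36,-61],"rotation":[0,0,0]},{"offset":[6.5,31,-61],"rotation":[0,0,0]},{"offset":[5,27.5,-61],"rotation":[0,0,0]},{"offset":[4.5,24,-61],"rotation":[0,0,0]},{"offset":[4,21.5,-61],"rotation":[0,0,0]},{"offset":[3.5,19.5,-61],"rotation":[0,0,0]},{"offset":[3,18.5,-61],"rotation":[0,0,0]}]'; python3 m.py D 1; python3 -m jog '[{"offset":[0,-0.5,0],"rotation":[0,0,0]},{"offset":[0,-0.5,0],"rotation":[0,0,0]},{"offset":[0,-0.5,0],"rotation":[0,0,0]},{"offset":[0,-0.5,0],"rotation":[0,0,0]},{"offset":[0,-0.5,0],"rotation":[0,0,0]},{"offset":[0,-0.5,0],"rotation":[0,0,0]},{"offset":[0,-0.5,0],"rotation":[0,0,0]},{"offset":[0,-0.5,0],"rotation":[0,0,0]}]'; python3 m.py E 1; python3 -c "
import cv2;c=lambda f:cv2.resize(cv2.imread(f)[150:270,280:420],None,fx=2.8,fy=2.8,interpolation=2)
cv2.imwrite('pics/DE.png',cv2.hconcat([c('pics/D0.png'),c('pics/E0.png')]))"
```

```text
time: 39.0
ee_pos: [0.4679, 0.0366, 0.1544]
orientation: [-0.0, 0.996, -0.086, -0.0]
wrist_force: [1.0, 0.1, 0.7]
gripper_width: 0.0564
gripper_force: 0.3
39.0 [0.4679 0.0366 0.1544]
39.0 (0, None) [(176.0, 27), (113.5, 30), (84.7, 22), (51.5, 83), (274.4, 28), (303.7, 43), (356.4, 54)]
time: 39.85
ee_pos: [0.468, 0.036, 0.1545]
orientation: [0.0, 0.996, -0.086, -0.0]
wrist_force: [0.0, -0.3, -0.2]
gripper_width: 0.0565
gripper_force: 0.0
39.85 [0.468  0.036  0.1545]
39.85 (0, None) [(177.1, 25), (111.7, 30), (84.6, 25), (51.6, 85), (274.4, 28), (303.7, 43), (356.4, 54)]
```

View pics/DE.png

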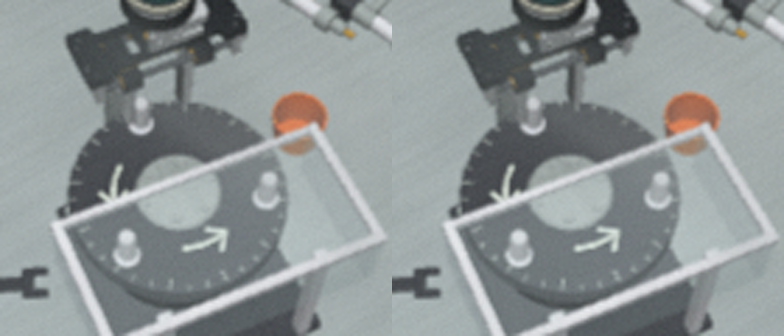

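Both frames are identical: the wheel stands still with peg a at the front. Next I free the hand, lift, back off and measure tab against pointer.

```bash
python3 -m jog '[{"offset":[-0.5,-3,0],"rotation":[0,0,0]},{"offset":[-1,-7,0],"rotation":[0,0,0]},{"offset":[-1.5,-10,0],"rotation":[0,0,0]},{"offset":[-2,-12,0],"rotation":[0,0,0]},{"offset":[-2,-12,25],"rotation":[0,0,0]},{"offset":[-2,-12,55],"rotation":[0,0,0]},{"offset":[-15,-45,80],"rotation":[0,0,0]},{"offset":[-30,-95,90],"rotation":[0,0,0]},{"offset":[-45,-145,100],"rotation":[0,0,0]},{"offset":[-60,-190,110],"rotation":[0,0,0]},{"offset":[-75,-230,120],"rotation":[0,0,0]},{"offset":[-75,-230,120],"rotation":[0,0,0]},{"offset":[-75,-230,120],"rotation":[0,0,0]}]'
python3 - <<'E'
from h import *
im=arm.get_image('top')[:,:,::-1].copy();cv2.imwrite('pics/F.png',im)
s=arm.get_image('scene')[:,:,::-1].copy();cv2.imwrite('pics/Fs.png',s)
print(detect(s)[0])
c=lambda a,f:cv2.resize(a,None,fx=f,fy=f,interpolation=cv2.INTER_CUBIC)
cv2.imwrite('pics/Fv.png',np.hstack([c(im[150:240,280:370],5),c(s[160:220,300:360],450/60)[:,:300]]))
h=cv2.cvtColor(im,cv2.COLOR_BGR2HSV).astype(int);k=(h[...,0]>14)&(h[...,0]<32)&(h[...,1]>70);k[:195]=0;k[245:]=0;k[:,:295]=0;k[:,345:]=0
v,u=np.nonzero(k);print(len(u),u.mean(),v.mean());print(loc(rays('top',np.c_[u,v].mean(0)[None],.141)))
E
```

```text
time: 41.2
ee_pos: [0.3927, -0.1949, 0.2746]
orientation: [-0.0, 0.996, -0.088, 0.0]
wrist_force: [0.4, 0.3, -0.7]
gripper_width: 0.0565
gripper_force: 0.0
(14, np.float64(181.2))
60 319.9 215.45
(array([0.11289275]), array([179.37356001]))
```

View pics/Fv.png

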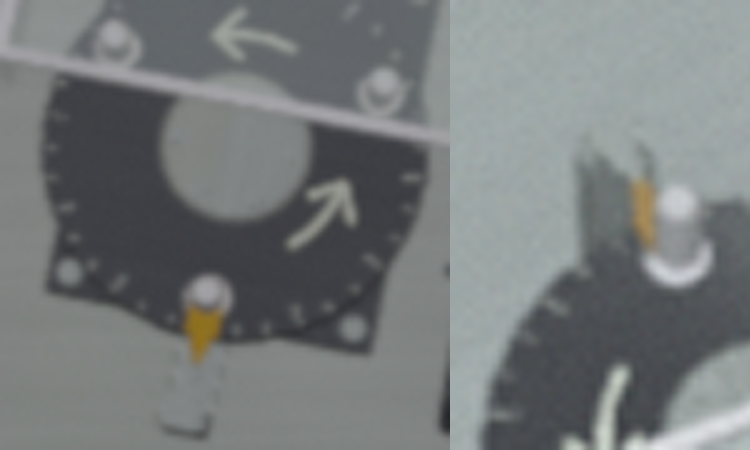

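Run:
```python
from h import *
deg=lambda d:np.degrees(np.arctan2(d[1],d[0]))
F=lambda x,y,z:ray('top',280+x/5,150+y/5,z)[:2]
G=lambda x,y,z:ray('top',270+x/5,120+y/5,z)[:2]
for z in(.02,.1):
    a,b,c,d=G(120,422,z),G(403,477,z),G(190,85,z),G(470,140,z)
    print(z,'yaw front',deg(a-b)-90,'rear',deg(c-d)-90,'long',deg((c+d-a-b)/2),np.linalg.norm(a-b))
# guard edge yaw
e=G(45,203,.2)-G(540,295,.2);print('guard',deg(e)-90)
p=np.array([F(208,289,.18),F(383,80,.18),F(115,33,.18)]);c=p.mean(0);print('axis',c)
print('peg dirs',[deg(c-q) for q in p], 'tab tip',deg(c-F(198,365,.139)),'r',np.linalg.norm(c-F(198,365,.139)))
print('sym',np.degrees(np.angle(np.mean([((q-c)@[1,1j])**3 for q in p])*-1))/3)
for x,y in((199.5,351),(183,431)):
    q=F(x,y,.13);print('pointer',deg(c-q),np.linalg.norm(c-q))
im=cv2.imread('pics/F.png')[200:245,300:340];cv2.imwrite('pics/P.png',cv2.convertScaleAbs(cv2.resize(im,None,fx=12,fy=12,interpolation=cv2.INTER_CUBIC).astype(np.float32),alpha=3,beta=-250))
arm_w=arm.get_image('wrist')[:,:,::-1];cv2.imwrite('pics/W.png',arm_w);print(proj('wrist',[[.559-.135*np.cos(np.radians(10)),.001+.135*np.sin(np.radians(10)),.138]]))
```

```text
0.02 yaw front -10.318628527640826 rear -10.626195580699232 long -10.60087462091226 0.1893347487489647
0.1 yaw front -10.31862852764084 rear -10.62619558069919 long -10.60087462091226 0.18008506694437582
guard -9.954665432514133
axis [0.56097055 0.00129896]
peg dirs [np.float64(-9.065361377599842), np.float64(110.84450556452579), np.float64(-129.45623722523553)] tab tip -8.845756160060521 r 0.13738002563905638
sym -9.225697679436523
pointer -9.22692067876711 0.12817415957846368
pointer -9.656292907575557 0.17795356352709785
[[ 99.07268406 193.78466115]]
```

View pics/P.png

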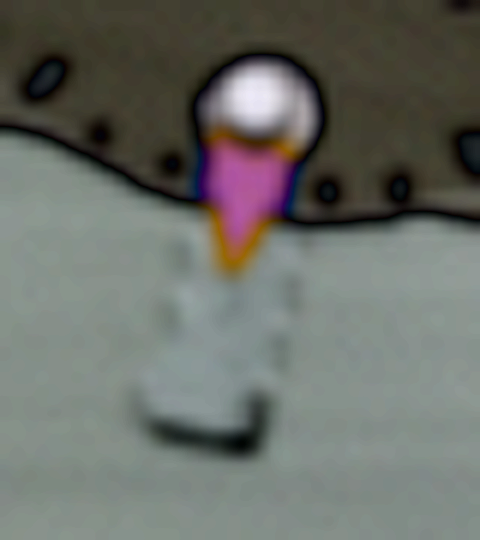

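```bash
python3 -c "
import cv2;cv2.imwrite('pics/Wc.png',cv2.resize(cv2.imread('pics/W.png')[100:300,0:260],None,fx=3,fy=3,interpolation=2))"
```

```text
(no output)
```

View pics/Wc.png

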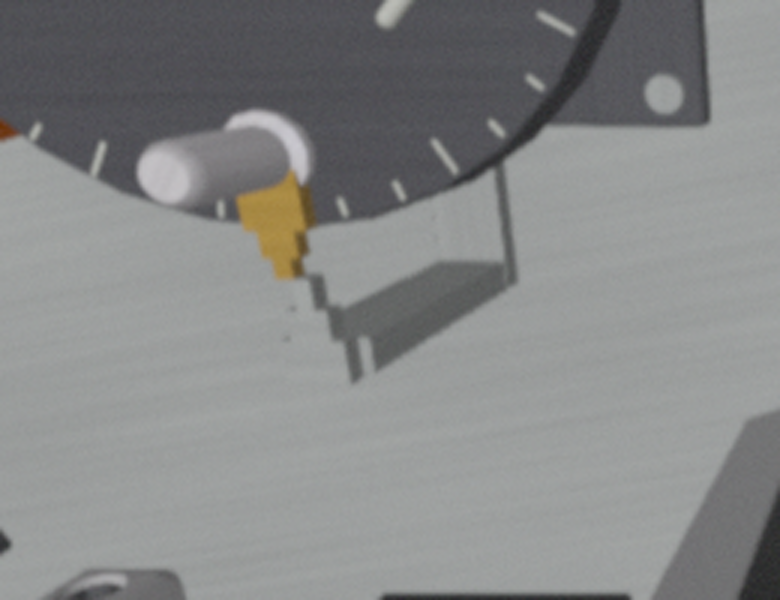

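Run:
```python
from h import *
W=lambda x,y,z:ray('wrist',x/3,100+y/3,z)[:2]
AXs=np.array([.560,.0012])
def s(n,x,y,z):
    q=W(x,y,z);d=AXs-q;print(n,q.round(4),'dir',np.degrees(np.arctan2(d[1],d[0])).round(2),'r',np.linalg.norm(d).round(4))
s('tab tip top L',275,275,.141);s('tab tip top R',299,262,.141);s('tip R',299,274,.141)
s('peg top',165,174,.180)
s('dot1',292,308,.13);s('dot2',287,338,.13)
for x,y in((308,275),(322,275),(325,308),(340,308),(342,340),(352,380),(500,265),(512,283)): s('ptr',x,y,.13)
s('upright foot-top L',435,218,.13)
```

```text
tab tip top L [0.4298 0.0286] dir -11.89 r 0.1331
tab tip top R [0.4326 0.0193] dir -8.11 r 0.1287
tip R [0.4288 0.0208] dir -8.49 r 0.1327
peg top [0.4683 0.0187] dir -10.81 r 0.0934
dot1 [0.4161 0.0354] dir -13.38 r 0.1479
dot2 [0.4061 0.041 ] dir -14.5 r 0.1589
ptr [0.4263 0.0259] dir -10.48 r 0.136
ptr [0.4255 0.0213] dir -8.49 r 0.136
ptr [0.4142 0.0243] dir -9.02 r 0.1476
ptr [0.4133 0.0193] dir -7.04 r 0.1478
ptr [0.4022 0.0226] dir -7.73 r 0.1592
ptr [0.3876 0.0243] dir -7.62 r 0.1739
ptr [ 0.4186 -0.0389] dir 15.83 r 0.1469
ptr [ 0.4119 -0.041 ] dir 15.91 r 0.154
upright foot-top L [ 0.4378 -0.0225] dir 10.97 r 0.1245
```

The wrist view shows the brass tab tip (288,272) meeting the pointer tip (about 300,280). Ray casting puts them within about 1°. The wheel is still and the hand is clear, so I'm handing in.

```bash
python3 -c "
from station import arm
print(arm.finish_job())"
```

```text
the job is handed in; nothing more can be done
None
```

I handed the job in with the flywheel at rest and the index tab within about 1° of the pointer. By my camera estimates it ran unbroken at about 12–14.5 turns a minute for some 16 s (t≈16–32 s), after an earlier stretch briefly touched about 15.5–16. The hand is clear, and I did not aim at or see contact with the other things on the bench.

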